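Set the brush rocker to neutral

ROBOT

A 6-joint arm with a two-finger parallel gripper is mounted at the origin on the work surface. World frame = base frame: x ahead of the robot, y to its left, z up, the work surface at z = 0. Lengths are in m, angles in rad, forces in N, time in s.
With the tool pointing down it reaches from about 0.275 to 0.725 m from the base axis. Payload 5.6 kg.
Tool frame: the origin (TCP) lies midway between the tips of the shut fingers; the grasp point (between the pads) lies 19 mm behind it; z points along the fingers, y is the direction in which the jaws open and shut (so a half turn about z gives the same grasp; the last joint's range is limited). The gripper opens to 85 mm and grips with 20 to 120 N. Pads are 22 mm wide; open, the fingers measure 114 mm over their backs; the gripper's body (76 mm by 85 mm) begins 54 mm behind the grasp point. The pads swing forward as they close: fully open they stand 13 mm farther back than shut.
Start: joints at [-0.898, 0.255, 0.108, 0, -1.424, -0.285], TCP at [0.208, -0.509, 0.231] pointing down, gripper open.
Joint ranges: [-2.95, 2.95], [-1.21, 1.97], [-1.09, 1.5], [-2.87, 1.71], [-2.94, -0.07], [-3.05, 3.05]. Speed limits (rad/s): [2.57, 2.57, 3.14, 3.14, 3.14, 3.14].

INTERFACE

Orientations are given as a rotation vector (axis times angle).
In Python, from plant import ctrl gives the robot as it stands.
- The arm moves only by the shell command python3 -m jog 'ROWS' [FORCE]. ROWS is text: rows parted by semicolons, each of 5 numbers parted by spaces: the shift along the tool's x, y, z in mm, then the turn about the tool's z in rad, then the gripper command: -1 is fully open, 1 is shut, values between are in proportion. In form: dx dy dz twist fingers; .... A call has 1 to 12 rows; each row shifts and turns the pose as measured when the row begins, along the tool's axes as they then stand; what a row does not reach is not made up. A row lasts 1/10 s, in which the tool goes at most 50 mm and 8.59 degrees, less where a joint would pass 70% of its speed; a pose out of reach is approached as far as the arm can. A call is refused whole if a number of a shift passes 50 or a number of a turn 0.15, either way. A call with a gripper value outside its range is refused whole. The fingers move at their own pace and stop on an object; FORCE is the grip in N (left out, the last holds). Time passes only in rows, so rows that do not move let the fingers close. It gives the time, the measured TCP pose, the force and the opening at its end, in the units of the state.
- ctrl.get_state(): the state, without advancing time (a new reading comes with each control period).
- ctrl.snapshot(name): name is "side" or "top" or "wrist"; returns a dict with "frame" (480x640x3 uint8, red, green, blue), "intrinsics" (3x3 intrinsics, pixels), "k1" (the pictures are not rectified: a ray, as slopes to the right and down, at radius r is drawn at 1 + k1 r^2 times it, then the intrinsics apply), "R" (3x3) and "t" (3): a world point X has camera coordinates R X + t. Camera axes: x right, y down, z forward; pixel columns grow to the right and rows downward; lengths in m; the calibration is good to about 2 mm. A picture is of the moment at which its call begins. There is no depth.
- ctrl.job_done(): hands the job in, once; it reports no verdict.
Trained networks look in a picture, given as the dict that the camera call returned (one of the last four; its "shot" number tells which), for a name from the list of things; names that differ only in an ending like _2 or _b are one class to them, and where a whole thing is asked for, a point or a joint stands for the part that bears it (a point fixed in the world has none). Each returns a list of dicts, best first, with "confidence" (0 to 1); they miss things now and then, are a little off and sometimes report something else, mostly with a low value. They report only what shows in the picture. A call takes as long as a camera call.
- ctrl.look_for(picture, thing): "centre" ([column, row] in pixels, amid what is visible of it).
- ctrl.outline_of(picture, thing): "pixels" (480x640 bool, what is visible of it) and "centre" ([column, row] in pixels, amid what is visible of it).
- ctrl.spot_point(picture, thing): "centre" ([column, row] in pixels: a listed point, or the origin of a listed thing).
The state is a dict: "clock": time; "q": joint angles; "qd": joint speeds; "joint_torque": joint torques, N m; "position": TCP position; "orientation": TCP orientation; "force": force on the tool from outside, world axes, zero at the start; "wrist_torque": the same for the moment, N m; "width": opening from 0.0 (shut) to 1.0 (fully open).
Only numpy, scipy, OpenCV 4.12 (cv2) and the standard library are available. Lean on these libraries where they do the work, as an engineer would, in place of code of your own. Each camera call takes 0.05 s, during which the arm holds its last target.

TASK

A DC motor's end shield lies inside-up on the bench and the brush rocker in it has been refitted off neutral. With a fingertip, push the rocker round by its brush arms, without gripping an arm between the fingers, until the index line on the rocker's tongue is in line with the long neutral line of the scale on the shield's rim. Leave it set there, and do not shift the bearing, the spanner or the spare brush lying nearby.

Things in the scene. Friction and masses are not known exactly. Their poses are not given: they have to be found in the camera images.
- shield: Cast end shield, a round open dish on the bench: rim 250 mm across, 32 mm high, 18 mm wide, top face bare metal; four bolt lugs reach 143 mm from the centre; four spokes 23 mm high; bearing boss 72 mm across, 50 mm high. Too heavy to shift. Origin: centre of its underside, on the bench; z up is the rocker's turning axis; x points from the centre to the long neutral line.
- rocker (a joint): Angle (rad) of the brush rocker (grey ring 124 mm across, 28 to 40 mm above the bench) about the shield's axis: 0 = index line in line with the neutral line, growing counter-clockwise from above. Starts at 0.4 to 1.3, so it must go clockwise. Stiff by friction (0.45 N m, 5 to 7 N at a brush arm); no spring, no stop nearby: stays where left.
- neutral_line (a point): The long neutral line on the top face of the shield's rim: a dark radial line 17 mm long and 4 mm wide, in the middle of a scale of nine lines 5 degrees apart, the eight others being short (7 mm) and thin (1.6 mm). The point is its inner end, 108 mm from the axis, 32 mm above the bench.
- index_line (a point): The index line: a dark radial line 24 mm long and 4 mm wide on the top of the rocker's 14 mm wide tongue, level with the rim's top face. The point is its outer end, 105 mm from the axis, 32 mm above the bench, just inside the rim.
- brush_arm_1 (a point): Brush arm 1, 45 degrees counter-clockwise of the index line (2, 3, 4 follow at 90 degrees each): an upright bar 24 mm radially, 18 mm across, flat sides 39 to 92 mm above the bench, top nut and wire to 105 mm. The point: middle of the bar, 66 mm up, 83 mm from the axis. Its brush box, 16 mm across, reaches inward.
- brush_arm_2 (a point): Middle of brush arm 2, like brush arm 1.
- brush_arm_3 (a point): Middle of brush arm 3, like brush arm 1.
- brush_arm_4 (a point): Middle of brush arm 4, like brush arm 1.
- cw_faces: The four brown insulating cheeks, one on each brush arm, that look clockwise (seen from above): plates 24 mm by 53 mm by 4 mm, outer face 9 mm from the arm's middle. Pushing on them turns the rocker counter-clockwise. Origin: on the turning axis at bench height.
- ccw_faces: The four like cheeks that look counter-clockwise. Pushing on them turns the rocker clockwise. Origin: on the turning axis at bench height.
- bearing_mid (a point): Middle of a loose ball bearing lying flat on the bench, 80 mm across, 40 mm bore, 18 mm high. To be left alone.
- spanner_mid (a point): A loose steel spanner 180 mm long, lying flat on the bench; the point is about half-way along it, 4 mm up. To be left alone.
- spare_brush_mid (a point): Middle of a loose spare carbon brush standing on the bench, a black block 32 by 20 by 40 mm with a short copper tail. To be left alone.

How it is judged:
By the outcome, as a careful person would: the job done as asked, in the order asked, and still so for the second after the job is handed in, with the robot touching nothing.
It also fails if it takes over 42 s, if anything falls off the work surface, if the arm or the gripper's body presses on something with over 40 N, if the wrist force passes 120 N, or if a joint passes its speed limit or range.

## Working session

There is one attempt and no reset: what is moved stays moved. The work goes in short steps, Python scripts to look and compute and a shell command to move; the robot and the scene stay as the last step left them, time stands still between calls to the robot, and variables do not carry over. Pictures are saved under pics/ and viewed, and the job is handed in when it is done.

```bash
ls; mkdir -p pics; cat > h.py <<'E'
import numpy as np, cv2
from plant import ctrl
def save(s,n): cv2.imwrite('pics/'+n+'.png', s['frame'][:,:,::-1])
def proj(s,X):
    c=np.asarray(s['R'])@np.asarray(X,float)+np.asarray(s['t']); a=c[:2]/c[2]; a=a*(1+s['k1']*(a@a)); K=np.asarray(s['intrinsics'])
    return np.array([K[0,0]*a[0]+K[0,2],K[1,1]*a[1]+K[1,2]])
def unproj(s,px,z):
    K=np.asarray(s['intrinsics']); d=np.array([(px[0]-K[0,2])/K[0,0],(px[1]-K[1,2])/K[1,1]]); a=d.copy()
    for _ in range(30): a=d/(1+s['k1']*(a@a))
    R=np.asarray(s['R']);t=np.asarray(s['t']); o=-R.T@t; v=R.T@np.array([a[0],a[1],1]); return o+v*(z-o[2])/v[2]
E
python3 - <<'E'
from h import *
for n in ['top','side','wrist']:
    s=ctrl.snapshot(n); save(s,n+'0')
    print(n)
    for th,z in [('shield',0),('neutral_line',.032),('index_line',.032),('brush_arm_1',.066),('bearing_mid',.009),('spanner_mid',.004),('spare_brush_mid',.02)]:
        for d in ctrl.spot_point(s,th)[:5]:
            print(th,np.round(d['centre'],1),round(d['confidence'],2),np.round(unproj(s,d['centre'],z),4))
st=ctrl.get_state(); print(st)
E
```

```text
pics
top
shield [324.5 244.3] 0.81 [0.5426 0.051  0.    ]
neutral_line [283.4 196.9] 0.89 [0.624  0.1273 0.032 ]
index_line [262.2 230.6] 0.67 [0.5615 0.1635 0.032 ]
brush_arm_1 [360.9 214.9] 0.97 [ 0.5888 -0.0116  0.066 ]
brush_arm_1 [349.8 278.5] 0.82 [0.4779 0.0056 0.066 ]
brush_arm_1 [280.8 269. ] 0.62 [0.4914 0.1247 0.066 ]
brush_arm_1 [292.5 201.1] 0.57 [0.6104 0.1082 0.066 ]
bearing_mid [281.7 268. ] 0.63 [0.4963 0.1281 0.009 ]
bearing_mid [223.5 288.7] 0.58 [0.4557 0.2337 0.009 ]
spanner_mid [415.8 181.6] 0.89 [ 0.6643 -0.1176  0.004 ]
spanner_mid [263.3 229.2] 0.59 [0.5676 0.1651 0.004 ]
spare_brush_mid [221.2 289.5] 0.63 [0.454  0.2357 0.02  ]
spare_brush_mid [334.4 366.3] 0.59 [0.3228 0.0281 0.02  ]
side
shield [292.5 276.2] 0.75 [ 0.5413  0.0447 -0.    ]
neutral_line [341.3 234.9] 0.63 [0.6277 0.1319 0.032 ]
index_line [306.2 225.8] 0.56 [0.5641 0.1663 0.032 ]
index_line [251.4 222.3] 0.54 [0.4605 0.1791 0.032 ]
brush_arm_1 [245.8 251.9] 0.89 [0.4697 0.0131 0.066 ]
brush_arm_1 [323.3 261.3] 0.83 [ 0.5899 -0.0133  0.066 ]
brush_arm_1 [265.7 217.6] 0.67 [0.4921 0.1319 0.066
[... 188 characters left out ...]
.8 276.1] 0.72 [0.3325 0.0121 0.02  ]
wrist
{'clock': 1.2, 'q': array([-8.98395637e-01,  2.55101672e-01,  1.08221912e-01,  1.95960645e-05,
       -1.42390517e+00, -2.84621568e-01]), 'qd': array([ 0.00105225,  0.00135385, -0.00085561, -0.00227815, -0.00053119,
        0.00046774]), 'joint_torque': array([ 2.52141290e-04, -3.86419129e+01,  2.38071030e+01,  5.36825225e+00,
       -6.64395702e-04,  5.25858312e-06]), 'position': array([ 0.20800416, -0.50915393,  0.23129395]), 'orientation': array([ 6.05314834e-01, -3.08271361e+00,  2.99175028e-05]), 'force': array([-0.47347517, -0.46772943,  0.18067324]), 'wrist_torque': array([-0.04878076,  0.01831493, -0.00334913]), 'width': 0.9948461455211967}
```

```bash
python3 - <<'E'
import cv2
a=cv2.imread('pics/top0.png')[130:400,180:450]; cv2.imwrite('pics/top0c.png',cv2.resize(a,(590,590),interpolation=cv2.INTER_CUBIC))
E
```

```text
(no output)
```

View pics/top0c.png

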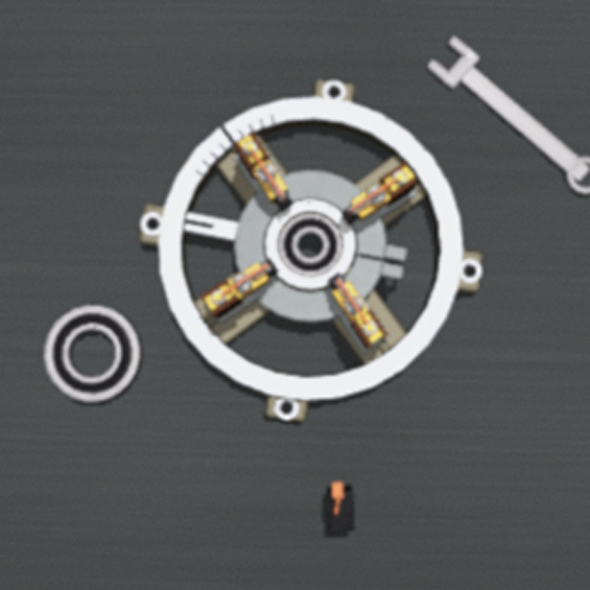

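View pics/side0.png

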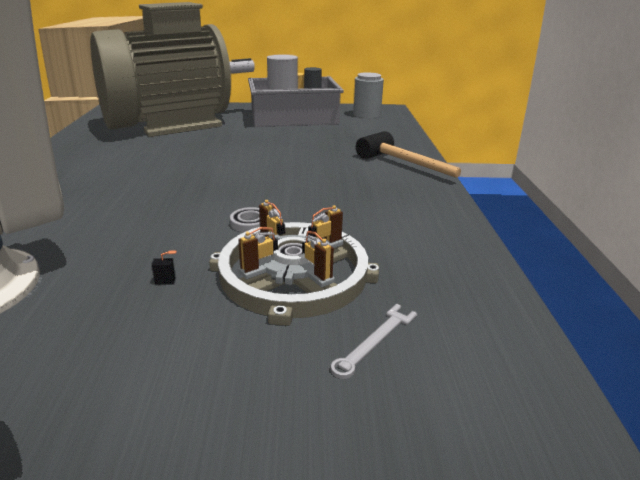

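The top view shows the shield around (324,244) in the full image. The neutral line is upper left at (283,197) and the index tongue is left at (262,231), so the rocker is about +38° off. The arms point to about 35°, 125°, 215° and 305°. I'll push arm 2, the one nearest the robot, on its counter-clockwise face. First I need to refine the centre and the angles.

```bash
cat >> h.py <<'E'
from scipy.optimize import least_squares
from scipy.spatial.transform import Rotation as Rot
def circ(s,th='shield'):
    g=cv2.cvtColor(s['frame'],cv2.COLOR_RGB2GRAY)
    m=(g>200).astype(np.uint8); n,l,st,_=cv2.connectedComponentsWithStats(m); k=1+np.argmax(st[1:,4])
    c=max(cv2.findContours((l==k).astype(np.uint8),cv2.RETR_EXTERNAL,cv2.CHAIN_APPROX_NONE)[0],key=cv2.contourArea)[:,0]
    P=np.array([unproj(s,p,.032)[:2] for p in c])
    f=least_squares(lambda q:np.hypot(*(P-q[:2]).T)-q[2],[P[:,0].mean(),P[:,1].mean(),.125],loss='soft_l1',f_scale=.001)
    return f.x
def delta(target,yaw=None):
    st=ctrl.get_state(); R=Rot.from_rotvec(st['orientation']).as_matrix()
    d=R.T@(np.asarray(target)-st['position'])*1000
    y=np.degrees(np.arctan2(R[1,1],R[0,1]))
    return np.round(d,1), round(y,1)
def prof(s,C,r0,r1,z=.032):
    # darkness vs angle averaged over radius
    g=cv2.cvtColor(s['frame'],cv2.COLOR_RGB2GRAY).astype(np.float32)
    A=np.radians(np.arange(0,360,.25)); rs=np.linspace(r0,r1,9)
    pts=np.array([[proj(s,[C[0]+r*np.cos(a),C[1]+r*np.sin(a),z]) for r in rs] for a in A]).astype(np.float32)
    return np.degrees(A), cv2.remap(g,pts[...,0],pts[...,1],cv2.INTER_LINEAR).mean(1)
def dark(A,p,lo,hi):
    k=(A>=lo)&(A<=hi); a,v=A[k],p[k]; i=np.argmin(v); w=np.abs(a-a[i])<2.5; m=np.percentile(v[w],85); ww=np.clip(m-v[w],0,None)
    return round((a[w]*ww).sum()/ww.sum(),2), round(v[i]), round(m)
E
python3 - <<'E'
from h import *
s=ctrl.snapshot('top'); C=circ(s); print(np.round(C,4))
A,p=prof(s,C,.110,.116); A2,p2=prof(s,C,.085,.102)
A3,p3=prof(s,C,.118,.123)
print(dark(A3,p3,35,55),dark(A,p,35,55),dark(A2,p2,72,88))
a=np.radians(dark(A2,p2,72,88)[0]+135)
print(np.degrees(a))
for off in (.038,.027):
  T=C[:2]+.083*np.array([np.cos(a),np.sin(a)])-off*np.array([np.sin(a),-np.cos(a)]); print(T,delta([*T,.231]))
E
```

```text
[0.542  0.0544 0.1206]
(np.float64(38.18), 122, 236) (np.float64(38.2), 117, 228) (np.float64(87.17), 41, 54)
222.17000000000002
[ 0.50601661 -0.02944087] (array([-4.573e+02,  3.314e+02,  3.000e-01]), np.float64(112.2))
[ 0.49863196 -0.02128815] (array([-4.535e+02,  3.417e+02,  3.000e-01]), np.float64(112.2))
```

```bash
python3 - <<'E'
from h import *
s=ctrl.snapshot('top'); C=circ(s)
g=s['frame']; A=np.radians(np.arange(20,100,.1)); rs=np.arange(.06,.135,.00025)
pts=np.array([[proj(s,[C[0]+r*np.cos(a),C[1]+r*np.sin(a),.032]) for a in A] for r in rs[::-1]]).astype(np.float32)
im=cv2.remap(g,pts[...,0],pts[...,1],cv2.INTER_LINEAR)
for k in range(0,800,100): cv2.putText(im,str(20+k//10),(k,295),0,.5,(255,0,0),1)
for r in (.07,.08,.09,.1,.11,.12): cv2.putText(im,str(int(r*1000)),(770,int((.135-r)/.00025)),0,.4,(255,0,0),1)
cv2.imwrite('pics/polar0.png',im[:,:,::-1])
E
```

```text
(no output)
```

View pics/polar0.png

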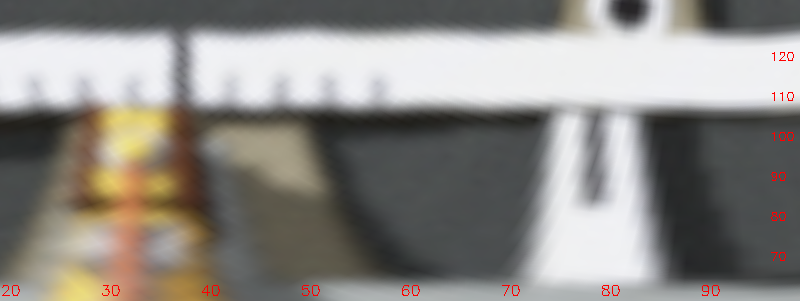

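The unwrapped view puts the neutral line at 38.2° and the index line at about 78.5°, an offset of about 40.3°. Arm 2 is therefore at 213.6° and has to go to 173.2°.

```bash
cat >> h.py <<'E'
C0=np.array([.542,.0544])
def tgt(deg,off=.038,r=.083):
    a=np.radians(deg); return C0+r*np.array([np.cos(a),np.sin(a)])-off*np.array([np.sin(a),-np.cos(a)])
E
python3 - <<'E'
from h import *
T=tgt(213.6); print(T,delta([*T,.14]),delta([*T,.062]))
E
python3 -m jog '-46 32 0 -0.05 1;-46 32 0 -0.05 1;-46 32 0 -0.05 1;-46 32 0 -0.05 1;-46 32 0 -0.05 1;-46 32 0 -0.05 1;0 0 0 0 1'; python3 -c "
from h import *
T=tgt(213.6);print(delta([*T,.15]),ctrl.get_state()['width'])"
```

```text
[ 0.49389642 -0.02318251] (array([-448.4,  341.8,   91.3]), np.float64(112.2)) (array([-448.4,  341.8,  169.3]), np.float64(112.2))
clock: 2.0
position: [0.3407, -0.2342, 0.2299]
orientation: [-1.071, 2.952, 0.001]
force: [-0.6, -1.0, -0.9]
width: -0.003
(array([-252.8,   63.6,   80.2]), np.float64(129.9)) -0.002580631645589522
```

```bash
python3 -m jog '-48 12 0 0.05 1;-48 12 0 0.05 1;-48 12 0 0 1;-48 12 0 0 1;-40 12 0 0 1;-20 5 0 0 1;0 0 0 0 1'; python3 -c "
from h import *
T=tgt(213.6);print(delta([*T,.15]),ctrl.get_state()['width'])
s=ctrl.snapshot('wrist');save(s,'w1');s=ctrl.snapshot('side');save(s,'s1')"
```

```text
clock: 2.7
position: [0.5105, -0.0312, 0.2315]
orientation: [-0.913, 3.002, -0.004]
force: [-1.4, -0.9, 0.2]
width: 0.0
(array([ 9.6, 16.2, 81.4]), np.float64(123.8)) 0.00038479600753968407
```

View pics/w1.png

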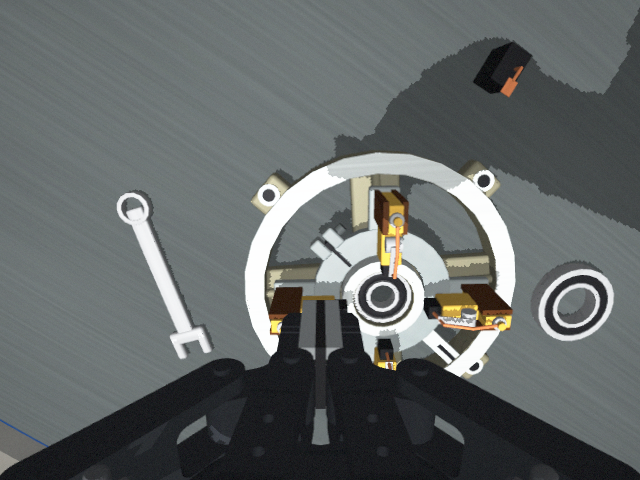

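View pics/s1.png

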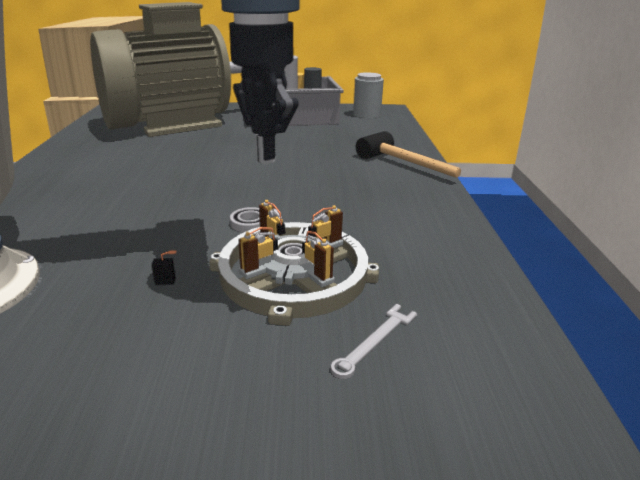

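The wrist view shows all four arms. Arm 2 is at (392,215) and the fingers are at (320,310), on its counter-clockwise side with clear space below. Next I go down to z of about 0.07.

```bash
python3 -m jog '9 10 0 0 1;0 0 35 0 1;0 0 35 0 1;0 0 10 0 1;0 0 0 0 1'; python3 -c "
from h import *
T=tgt(213.6);print(delta([*T,.07]))
s=ctrl.snapshot('side');cv2.imwrite('pics/s2.png',cv2.resize(s['frame'][130:330,180:420,::-1],(720,600)))"
```

```text
clock: 3.3
position: [0.4949, -0.035, 0.1529]
orientation: [-0.9, 3.0, -0.007]
force: [0.3, -0.2, 0.1]
width: 0.001
(array([-5. , 11. , 82.8]), np.float64(123.4))
```

View pics/s2.png

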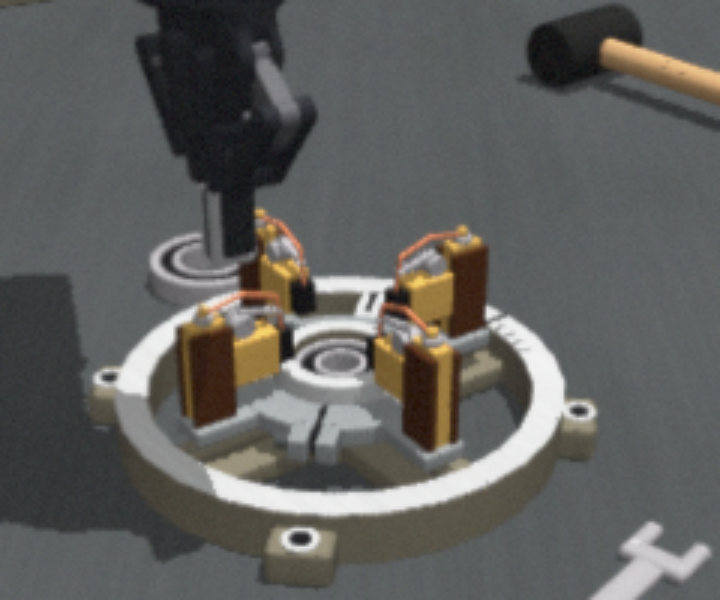

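```bash
python3 -m jog '-2 2 40 0 1;-2 2 35 0 1;0 2 20 0 1;0 0 0 0 1'; python3 -c "
from h import *
T=tgt(213.6);print(delta([*T,.07]));print(delta([*tgt(213.6,.027),.07]))"
```

```text
clock: 3.75
position: [0.5034, -0.0287, 0.0647]
orientation: [-0.894, 2.985, -0.013]
force: [0.3, -0.4, -0.0]
width: 0.004
(array([ 4.8,  9.7, -5.6]), np.float64(123.3))
(array([ 4.8, 20.7, -5.8]), np.float64(123.3))
```

```bash
python3 -m jog '5 8 -4 0 1;0 8 -2 0 1;0 6 0 0 1;0 3 0 0 1'; python3 -c "
from h import *
print(delta([*tgt(213.6,.027),.07]))
s=ctrl.snapshot('side');cv2.imwrite('pics/s3.png',cv2.resize(s['frame'][130:330,180:420,::-1],(720,600)))"
```

```text
clock: 4.15
position: [0.4883, -0.0094, 0.0774]
orientation: [-0.891, 2.974, -0.017]
force: [2.3, -6.4, -3.4]
width: -0.0
(array([ 3.2, -3.5,  7.3]), np.float64(123.3))
```

View pics/s3.png

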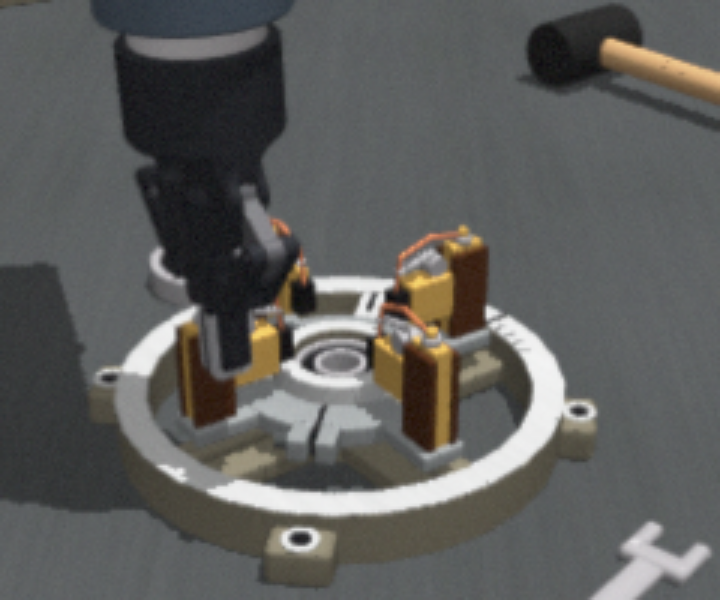

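```bash
python3 -m jog '3 7 5 0.05 1;2 7 2 0.08 1;2 7 0 0.08 1;2 7 0 0.08 1;0 0 0 0 1'; python3 -c "
from h import *
st=ctrl.get_state();p=st['position'][:2]-C0;r=np.hypot(*p);b=np.degrees(np.arctan2(p[1],p[0]))%360
print('yaw arm',delta([0,0,0])[1]+90,'r',r,'armang est',b-np.degrees(np.arcsin(.0235/r)))
s=ctrl.snapshot('top');save(s,'t4')"
```

```text
clock: 4.7
position: [0.4725, 0.0086, 0.0746]
orientation: [-0.442, 3.06, -0.022]
force: [0.2, 0.7, 0.5]
width: 0.004
yaw arm 196.4 r 0.08326811380593302 armang est 197.0086789674419
```

View pics/t4.png

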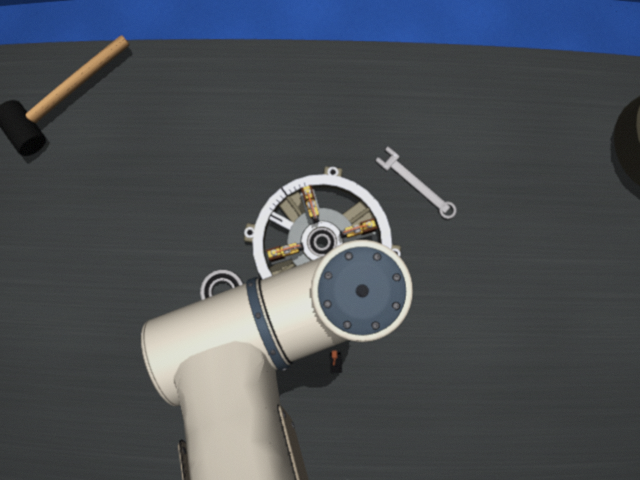

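The top view stays clear over the scale, with the tongue near (277,215) and the neutral line near (283,195). I'll measure from it.

```bash
cat >> h.py <<'E'
def polar(s,n,lo=20,hi=70,C=C0):
    k=800/(hi-lo); A=np.radians(lo+np.arange(800)/k); rs=np.arange(.06,.135,.00025)
    pts=np.array([[proj(s,[C[0]+r*np.cos(a),C[1]+r*np.sin(a),.032]) for a in A] for r in rs[::-1]]).astype(np.float32)
    im=cv2.remap(s['frame'],pts[...,0],pts[...,1],cv2.INTER_CUBIC); g=im[...,1].astype(float)
    rp=g[(rs[::-1]>.110)&(rs[::-1]<.122)].mean(0); ip=g[(rs[::-1]>.085)&(rs[::-1]<.101)].mean(0)
    for d in range(lo,hi,5): cv2.putText(im,str(d),(int((d-lo)*k),295),0,.5,(255,0,0),1)
    cv2.imwrite('pics/'+n+'.png',im[:,:,::-1]); return np.degrees(A),rp,ip
E
python3 - <<'E'
from h import *
s=ctrl.snapshot('top');A,rp,ip=polar(s,'p4'); print(dark(A,rp,34,42),dark(A,ip,55,66))
E
```

```text
(np.float64(38.2), 93, 222) (np.float64(55.78), 52, 85)
```

View pics/p4.png

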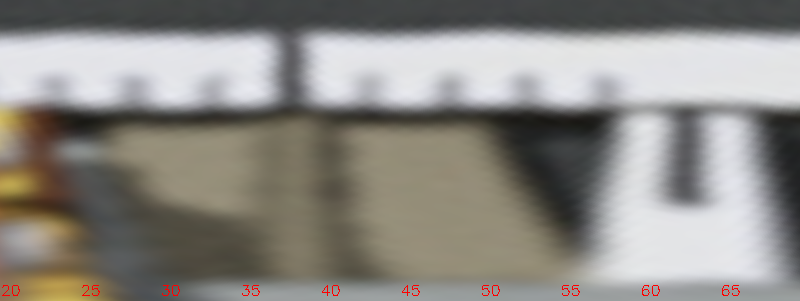

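Index is at 62.8° and neutral at 38.1°, so 24.7° remain.

```bash
python3 -m jog '2 7 2 0.08 1;2 7 0 0.08 1;2 7 0 0.08 1;2 6 0 0.07 1;0 0 0 0 1'; python3 - <<'E'
from h import *
st=ctrl.get_state();p=st['position'][:2]-C0;r=np.hypot(*p);b=np.degrees(np.arctan2(p[1],p[0]))%360
print('yaw arm',delta([0,0,0])[1]+90,'r',r,'armang est',b-np.degrees(np.arcsin(.0235/r)))
s=ctrl.snapshot('top');A,rp,ip=polar(s,'p5')
E
```

```text
clock: 5.3
position: [0.4626, 0.03, 0.0735]
orientation: [0.033, 3.088, -0.021]
force: [-0.4, 1.1, -0.2]
width: 0.002
yaw arm 178.8 r 0.08302051082246083 armang est 180.65151049064508
```

View pics/p5.png

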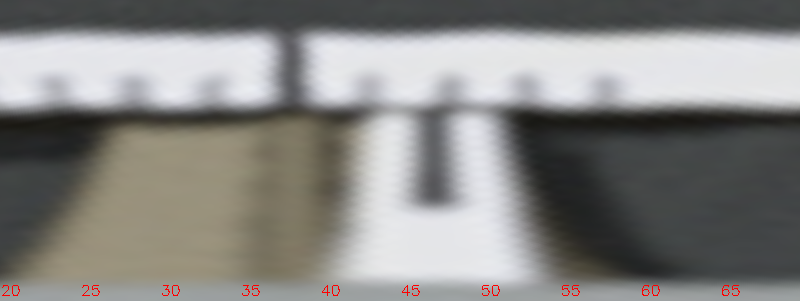

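```bash
python3 -m jog '1.5 5 1 0.04 1;1 3 0 0.03 1;1 2 0 0.03 1;0 0 0 0 1'; cat >> h.py <<'E'
def meas(n):
    st=ctrl.get_state();p=st['position'][:2]-C0;r=np.hypot(*p);b=np.degrees(np.arctan2(p[1],p[0]))%360
    print('yaw arm',delta([0,0,0])[1]+90,'r',round(r,4),'armang est',b-np.degrees(np.arcsin(.0235/r)))
    s=ctrl.snapshot('top');A,rp,ip=polar(s,n); i=36+np.argmin(0*A[:1])
    print('neutral',dark(A,rp,35,41)); 
    # white tongue centre and dark line inside
    w=np.where(ip>150)[0]; lo,hi=A[w.min()],A[w.max()]; print('tongue',lo,hi,(lo+hi)/2,'index',dark(A,ip,(lo+hi)/2-2.5,(lo+hi)/2+2.5))
E
python3 -c "
from h import *
meas('p6')"
```

```text
clock: 5.75
position: [0.4608, 0.0372, 0.0732]
orientation: [0.172, 3.082, -0.023]
force: [-0.4, 0.1, -0.1]
width: 0.003
yaw arm 173.6 r 0.083 armang est 175.50030316367548
neutral (np.float64(38.2), 94, 225)
tongue 37.1875 46.875 42.03125 index (np.float64(42.19), 95, 212)
```

View pics/p6.png

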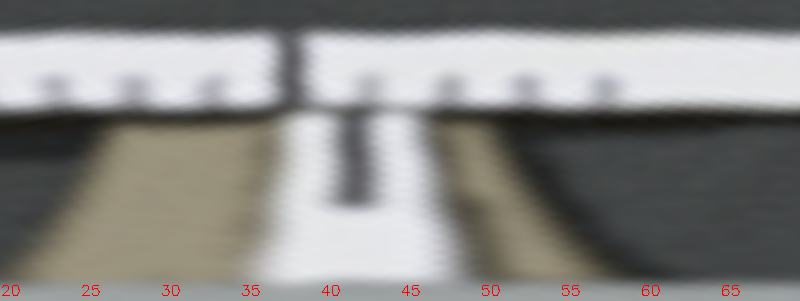

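Index is at 42.2° and neutral at 38.2°, so 4.0° remain. I'll go in small nudges.

```bash
python3 -m jog '0.5 3 0 0 1;0.5 2 0 0.02 1;0 0 0 0 1'; python3 -c "
from h import *
meas('p7')"
```

```text
clock: 6.1
position: [0.4604, 0.0409, 0.0732]
orientation: [0.196, 3.081, -0.026]
force: [0.3, -0.5, 0.1]
width: -0.002
yaw arm 172.7 r 0.0827 armang est 172.89324920110187
neutral (np.float64(38.2), 95, 225)
tongue 33.875 44.5 39.1875 index (np.float64(39.82), 96, 203)
```

```bash
python3 -m jog '0.3 1.5 0 0 1;0 0 0 0 1'; python3 -c "
from h import *
meas('p8')"
```

```text
clock: 6.35
position: [0.4604, 0.0421, 0.0732]
orientation: [0.192, 3.081, -0.027]
force: [0.8, -1.0, -0.6]
width: -0.002
yaw arm 172.8 r 0.0825 armang est 172.04090016119616
neutral (np.float64(38.19), 95, 226)
tongue 33.1875 43.75 38.46875 index (np.float64(39.07), 95, 203)
```

View pics/p8.png

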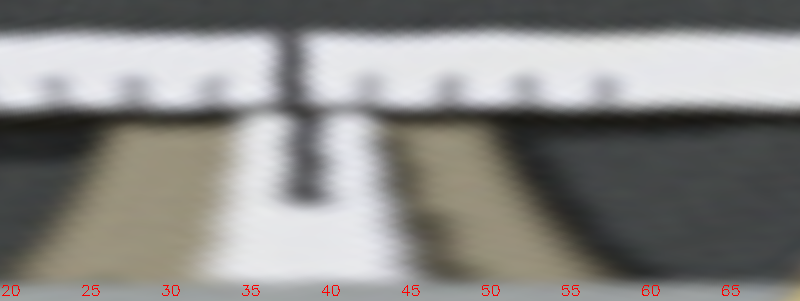

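About 0.9° remains, so one more nudge.

```bash
python3 -m jog '0.2 1.3 0 0 1;0 0 0 0 1'; python3 -c "
from h import *
meas('p9')"
```

```text
clock: 6.6
position: [0.4605, 0.0431, 0.0732]
orientation: [0.191, 3.081, -0.028]
force: [0.1, -2.0, 0.0]
width: 0.001
yaw arm 172.9 r 0.0823 armang est 171.30757694382194
neutral (np.float64(38.2), 94, 226)
tongue 32.5 43.1875 37.84375 index (np.float64(38.43), 96, 206)
```

View pics/p9.png

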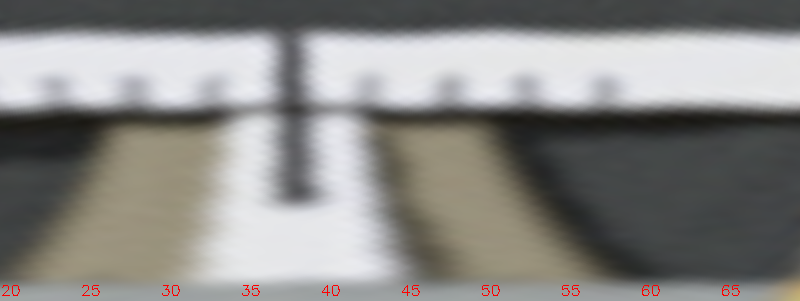

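The two lines look collinear to within about 0.2°. I'll back off and lift clear, then check again.

```bash
python3 -m jog '0 -8 0 0 1;0 -8 0 0 1;0 0 0 0 1;0 0 -30 0 1;0 0 -40 0 1;0 0 -40 0 1;30 0 -30 0 1;40 0 0 0 1;40 0 0 0 1;0 0 0 0 1'; python3 -c "
from h import *
meas('p10')
s=ctrl.snapshot('wrist');save(s,'w10')"
```

```text
clock: 7.65
position: [0.3383, 0.0437, 0.2129]
orientation: [0.199, 3.082, -0.016]
force: [1.1, -0.8, -0.1]
width: 0.001
yaw arm 172.6 r 0.204 armang est 176.40429211031815
neutral (np.float64(38.2), 105, 239)
tongue 27.25 50.0 38.625 index (np.float64(38.43), 108, 229)
```

View pics/w10.png

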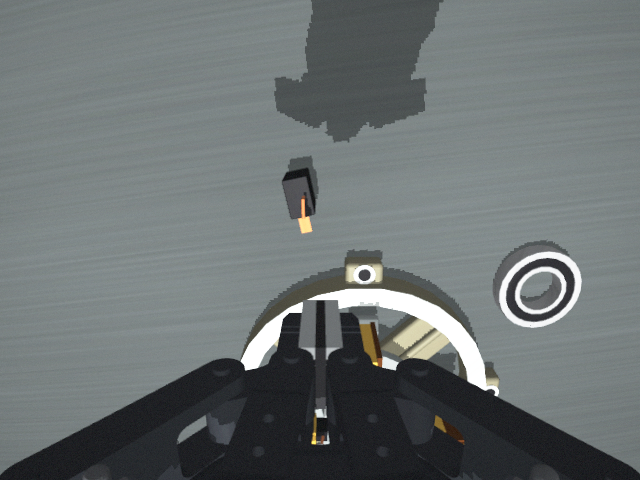

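View pics/p10.png

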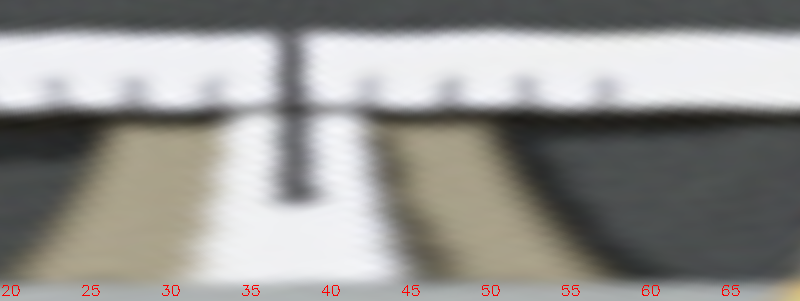

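The setting held after release: neutral 38.20°, index 38.43°. Arm 2 hides the scale from the wrist camera here, so I'll move over beyond the rim for a closer independent check.

```bash
python3 -c "
from h import *
print(delta([.68,.15,.2]))"
python3 -m jog '-46 10 0 0 1;-46 10 0 0 1;-46 10 0 0 1;-46 10 0 0 1;-46 10 0 0 1;-46 10 0 0 1;-46 10 0 0 1;-46 10 0 0 1;-46 10 0 0 1;0 0 0 0 1'; python3 -c "
from h import *
print(delta([.68,.15,.2]))
s=ctrl.snapshot('wrist');save(s,'w11')"
```

```text
(array([-321.5,  149. ,   29.2]), np.float64(82.6))
clock: 8.75
position: [0.7823, 0.0729, 0.2154]
orientation: [0.208, 3.093, -0.022]
force: [-1.6, 0.3, -3.5]
width: -0.002
(array([112.2,  62.8,   9.9]), np.float64(82.3))
```

View pics/w11.png

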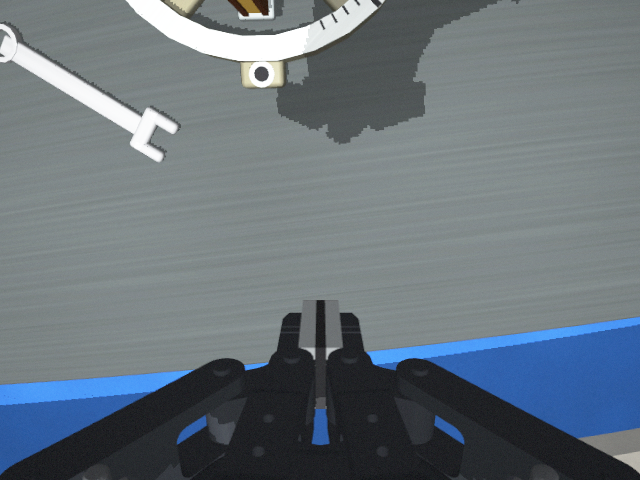

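I went farther than planned; the scale is at the top right, about (370,5). I'll come back toward it.

```bash
python3 -m jog '35 25 0 0 1;35 25 0 0 1;20 15 0 0 1;0 0 0 0 1;0 0 0 0 1'; python3 -c "
from h import *
s=ctrl.snapshot('wrist');save(s,'w12')
C=circ(ctrl.snapshot('top'));print(C)
for th in ('neutral_line','index_line'):
  for d in ctrl.spot_point(s,th)[:2]:
    X=unproj(s,d['centre'],.032);print(th,d['centre'],d['confidence'],X)
"
```

```text
clock: 9.3
position: [0.6993, 0.1457, 0.2053]
orientation: [0.217, 3.098, -0.028]
force: [0.3, -0.7, -0.2]
width: -0.0
[0.67389255 0.03939609 0.55913031]
neutral_line [277.6, 123.5] 0.95 [0.62924186 0.12174784 0.032     ]
index_line [276.9, 116.3] 0.6 [0.62406257 0.12210993 0.032     ]
```

View pics/w12.png

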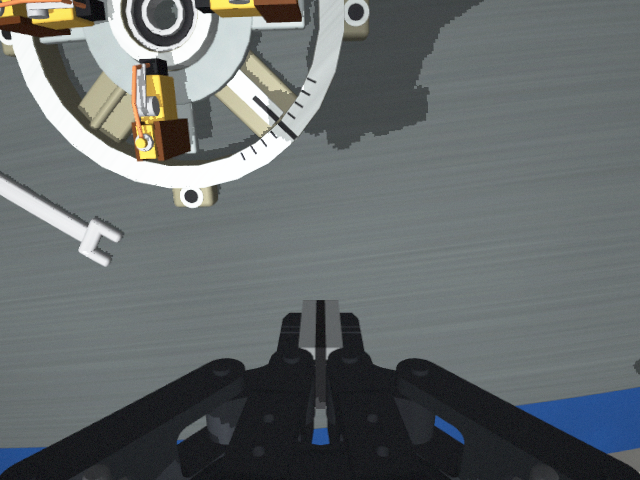

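The wrist view shows the index line running from (255,98) to (276,117), straight into the neutral line from (279,122) to (296,138). I'll measure the two on a rectified map.

```bash
python3 - <<'E'
from h import *
s=ctrl.snapshot('wrist')
O=np.array([.6245,.1200]); th=np.radians(39.)
for it in range(4):
    u=np.array([np.cos(th),np.sin(th)]);v=np.array([-u[1],u[0]])
    a=np.arange(-.03,.025,.0001); b=np.arange(-.01,.01,.0001)
    pts=np.array([[proj(s,[*(O+x*u+y*v),.032]) for x in a] for y in b[::-1]]).astype(np.float32)
    im=cv2.remap(s['frame'],pts[...,0],pts[...,1],cv2.INTER_LINEAR); g=im.mean(2)[::-1]
    w=np.clip(150-g,0,None); w[np.abs(b)>.0045]=0
    c=(w*b[:,None]).sum(0)/(w.sum(0)+1e-9); 
    def fit(lo,hi):
        k=(a>lo)&(a<hi)&(w.sum(0)>200); p=np.polyfit(a[k],c[k],1); return p,np.degrees(p[0])
    I,N=fit(-.02,-.004),fit(.004,.015)
    print(np.degrees(th),'idx slope',I[1],'neu slope',N[1],'offset idx@0 mm',np.polyval(I[0],0)*1e3,'neu@0',np.polyval(N[0],0)*1e3, 'mid',np.polyval(I[0],-.012)*1e3,np.polyval(N[0],.010)*1e3)
    th+=np.radians(N[1]); O=O+v*np.polyval(N[0],.0)
cv2.imwrite('pics/rect.png',cv2.resize(im[:,:,::-1],None,fx=1.4,fy=1.4))
E
```

```text
39.0 idx slope -0.46867720174185895 neu slope -1.5973078518215467 offset idx@0 mm 0.5823529345766586 neu@0 0.14455133315521676 mid 0.6805124581698084 -0.13423147866722018
37.40269214817845 idx slope 1.1423700891534345 neu slope 0.32886332790833617 offset idx@0 mm 0.441587499617362 neu@0 -0.06639967089165368 mid 0.20233006763301886 -0.009002192280991448
37.73155547608679 idx slope 0.8113789224313094 neu slope -0.06383827403619803 offset idx@0 mm 0.5075962968361527 neu@0 0.013044928174623723 mid 0.3376614927036324 0.0019030474674030689
37.66771720205059 idx slope 0.8763191202875296 neu slope 0.011372148921648641 offset idx@0 mm 0.4944770712305846 neu@0 -0.0023781288735115784 mid 0.310941223864213 -0.0003933144564126639
```

View pics/rect.png

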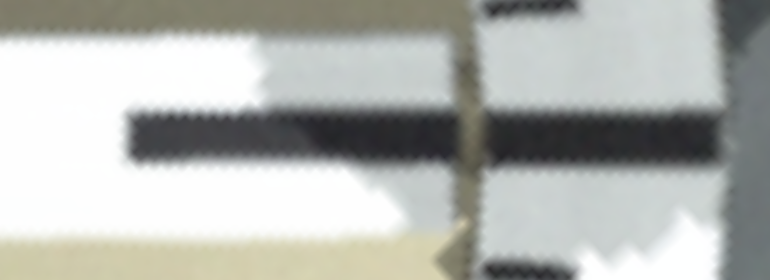

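The residual is about 0.2–0.3° (under 0.5 mm at the line), and the top and wrist views agree. The robot is clear of everything and was never near the loose parts.

```bash
python3 - <<'E'
from h import *
s=ctrl.snapshot('side');
for th,z in [('bearing_mid',.009),('spanner_mid',.004),('spare_brush_mid',.02)]:
    for d in ctrl.spot_point(s,th)[:1]: print(th,np.round(d['centre'],1),np.round(unproj(s,d['centre'],z),3))
print(ctrl.get_state()['qd'].round(3)); print(ctrl.job_done())
E
```

```text
bearing_mid [250.9 219.7] [0.453 0.235 0.009]
spanner_mid [373.3 341.4] [ 0.658 -0.124  0.004]
spare_brush_mid [160.9 272.7] [0.327 0.022 0.02 ]
[ 0.004 -0.003 -0.002  0.001 -0.    -0.   ]
the job is handed in; nothing more can be done
None
```

The rocker is set on neutral and the job is handed in, at about 9.5 s of the 42 s allowed. I pushed brush arm 2 on its counter-clockwise face with the shut fingertips, turning the rocker about 40° clockwise in decreasing nudges. Then I backed off and lifted clear.

- **Alignment from above:** after release, the top camera put the index line at 38.4° and the neutral line at 38.2°. That leaves about 0.2° on the counter-clockwise side.
- **Close-up check:** the wrist camera showed the two lines visually collinear, with 0.3–0.5 mm (about 0.25°) left over on the same side. Its line fit gave a 0.9° difference in slope between the two lines. I put that down to the shadow edge across the tongue, since the picture does not show it.
- **Failed check:** a repeat circle fit of the rim in the top view picked up the wrong shape, because the arm hid part of the rim. I discarded it.
- **Loose parts:** the bearing and spanner were found within 2–3 mm of their starting positions. The spare brush read about 11 mm off, mostly along the line of sight and about 4 pixels in the picture. I took this as detector noise, because the arm never came near the brush at low height.

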